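Set the unmarked flow-path dial by counting clicks

ROBOT

A 7-joint arm with a two-finger parallel gripper is mounted at the origin on the work surface. World frame = base frame: x ahead of the robot, y to its left, z up, the work surface at z = 0. Lengths are in mm, angles in rad, forces in N, time in s.
With the tool pointing down it reaches from about 400 to 875 mm from the base axis. Payload 4.4 kg.
Tool frame: the origin (TCP) lies midway between the tips of the shut fingers; the grasp point (between the pads) lies ctrl.grip_depth behind it (ctrl.grip_depth is the distance from the TCP to the grasp point, in mm); z points along the fingers, y is the line along which they close (so a half turn about z gives the same grasp; the last joint's range is limited). The gripper opens to 85 mm and grips with 20 to 120 N. Pads are 22 mm wide; open, the fingers measure 114 mm over their backs; the gripper's body (76 mm by 85 mm) begins 54 mm behind the grasp point. The pads swing forward as they close: fully open they stand 13 mm farther back than shut.
Start: joints at [1.103, 0.628, 0.038, 1.517, -0.027, 0.996, -0.02], TCP at [254.227, -598.236, 231.313] pointing down, gripper open.
Joint ranges: [-3.06, 3.06], [-0.37, 2.12], [-1.25, 1.32], [0.18, 2.47], [-1.1, 4.24], [0.23, 1.98], [-2.94, 2.94]. Speed limits (rad/s): [2.57, 2.57, 3.14, 3.14, 3.14, 3.14, 3.14].

INTERFACE

Orientations are given as [roll, pitch, yaw] about the fixed x, y, z axes, in that order (R = Rz(yaw) Ry(pitch) Rx(roll)).
In Python, from cell import ctrl gives the robot as it stands.
- The arm moves only by the tool carry_out, never from a script. Its argument "deltas" is one flat list of numbers, 7 for each row, row after row: the turn, a rotation vector about the tool's x, y, z in degrees, then the shift along the tool's x, y, z in m, then the closure, from -1 (fully open) to 1 (shut). In form: [wx, wy, wz, dx, dy, dz, claw, wx, wy, wz, dx, dy, dz, claw, ...]. A call has 1 to 12 rows; each row shifts and turns the commanded pose from where the row before left it, along the tool's axes as they then stand; what a row does not reach is not made up. A row lasts 1/8 s, in which the tool goes at most 62.5 mm and 10.7 degrees, less where a joint would pass 70% of its speed; a pose out of reach is approached as far as the arm can. A call with a gripper value outside its range is refused whole. The fingers move at their own pace and stop on an object; the grip force is fixed at half the most. Time passes only in rows, so rows that do not move let the fingers close. It gives the time, the measured TCP pose, the force, the opening and the grip force at its end, in the units of the state.
- ctrl.read_state(): the state, without advancing time (a new reading comes with each control period).
- ctrl.get_image(name): name is "scene" or "top"; returns the picture (400x640x3 uint8, red, green, blue); there is no depth.
- ctrl.calibration(name): a dict with "mtx" (3x3 intrinsics, pixels), "R" (3x3) and "t" (3): a world point X has camera coordinates R X + t. Camera axes: x right, y down, z forward; pixel columns grow to the right and rows downward; lengths in mm; the calibration is good to about 2 mm. A picture is of the moment at which its call begins. calibration takes no time and is no camera call.
- ctrl.finish_job(): hands the job in; it is judged then, once.
The state is a dict: "clock": time; "qpos": joint angles; "qd": joint speeds; "tau": joint torques, N m; "eef_pos": TCP position; "tool_rot": TCP orientation; "force": force on the tool from outside, world axes, zero at the start; "torque": the same for the moment, N m; "width": finger opening in mm; "gripper_force": force on a finger pad.
Only numpy, scipy, OpenCV 4.12 (cv2) and the standard library are available. Lean on these libraries where they do the work, as an engineer would, in place of code of your own. Each camera call takes 0.05 s, during which the arm holds its last target. There are 200 camera calls.

TASK

Gently turn the big unmarked dial anticlockwise (seen from above) until you feel its end stop, without forcing it. Then turn it clockwise exactly four clicks and leave it resting in that fourth click. Only then push the steel button on the same box fully in to store the setting and let go, leaving everything else standing where it is.

Things in the scene. Friction and masses are not known exactly. Their poses are not given: they have to be found in the camera images.
- module: Flow-path selector box fixed to the bench: white case, level grey top, 220 (x) x 280 (y) x 80 mm high, may be turned about the vertical. Origin: centre of its underside. On top, in its axes: big dial at (0, +50) mm, steel button at (-20, -90) mm, small fixed grey plug (18 mm wide, 14 mm high, does nothing) at (-75, -35) mm.
- dial_top (a point): Centre of the top of the big blank black dial, on its vertical axis, 38 mm above the panel; does not turn. Grip 42 mm in diameter, 32 mm tall, over a skirt 52 mm wide, 6 mm high; ribbed, no mark. 7 click positions, evenly spaced, somewhere between 15 and 25 degrees apart, 0 at the anticlockwise stop, 6 at the clockwise one; starts in any of 1 to 5. Squeeze 15 to 25 N to turn it.
- dial_foot (a point): Centre of the dial's foot, on the panel. How it feels: from click to click the resisting torque climbs to about 0.14 N m, drops through zero halfway and then pulls onward as much; let go, the dial settles in the nearest click. At a stop the torque climbs on past 0.2 N m, at 2.5 N m per rad; over 0.4 N m counts as forcing the stop.
- mount (a joint): Springy give of the dial's switch in the box: 0 when let go, positive when the dial's load twists it clockwise, 2.5 N m per rad. It shows the load on the dial, not which click it is in. Over 0.16 rad either way counts as forcing the stop.
- stem (a joint): Hidden valve stem inside the box, driven by the dial: 0 in click position 0 and +0.00005 m per click clockwise, so 0.0002 m in the fourth click. Far finer than the measuring noise: the position must be felt at the dial.
- store (a joint): Travel of the steel button, 0 (out) to 0.006 m (fully in, down); a spring returns it. Fully in takes 5 N.
- store_top (a point): Centre of the top of the round steel push button, 24 mm in diameter in a black collar; pressed straight down. The point moves with the button.
- vial: Loose capped amber vial, 22 mm wide, 46 mm tall, standing on the box's panel; origin centre of its underside. Leave it.
- bottle: Loose amber bottle with white cap, 64 mm wide, 130 mm tall, on the bench beyond the box; origin centre of its underside. Leave it.
- beaker: Loose glass beaker, 60 mm wide, 75 mm tall, on the bench beyond the box; origin centre of its underside. Leave it.
- jar: Loose jar with white cap, 50 mm wide, 70 mm tall, on the bench to the left; origin centre of its underside. Leave it.
- driver: Loose screwdriver, 160 mm long, lying on the bench to the left. Leave it.
- wrench: Loose wrench, 150 mm long, lying on the bench to the right. Leave it.

How it is judged:
By the outcome, as a careful person would: the job done as asked, in the order asked, and still so for the second after the job is handed in, with the robot touching nothing.
It also fails if it takes over 72 s, if anything falls off the work surface, if the arm or the gripper's body presses on something with over 40 N, if the wrist force passes 120 N, or if a joint passes its speed limit or range.

## Working session

There is one attempt and no reset: what is moved stays moved. The work goes in short steps, Python scripts to look and compute and a tool call to move; the robot and the scene stay as the last step left them, time stands still between calls to the robot, and variables do not carry over. Pictures are saved under pics/ and viewed, at most 10 in all, crops included, and the job is handed in when it is done.

Besides the shell and the picture viewer there is one more tool, called after "Request:" by a JSON object that holds its "fn" and its "kwargs". carry_out: Moves the arm, as the interface text tells. Its arguments: {"type":"object","properties":{"deltas":{"type":"array"}},"required":["deltas"]}

```bash
ls; mkdir -p pics
python3 - <<'E'
from cell import ctrl
import cv2
for n in("scene","top"):
    cv2.imwrite(f"pics/{n}0.png",ctrl.get_image(n)[:,:,::-1]); c=ctrl.calibration(n); print(n,c)
print(ctrl.read_state(),ctrl.grip_depth)
E
```

```text
pics
scene {'mtx': array([[384.56582921,   0.        , 317.0283713 ],
       [  0.        , 384.56582921, 202.01137969],
       [  0.        ,   0.        ,   1.        ]]), 'R': array([[ 0.85385801,  0.5202944 , -0.01484058],
       [ 0.4067718 , -0.6848017 , -0.60463488],
       [-0.324751  ,  0.5102356 , -0.7963645 ]]), 't': array([-535.40097383, -153.24124191, 1425.64450561])}
top {'mtx': array([[427.24994561,   0.        , 322.62615573],
       [  0.        , 427.24994561, 199.80246528],
       [  0.        ,   0.        ,   1.        ]]), 'R': array([[ 0.02791091, -0.99960778,  0.00229412],
       [-0.98506045, -0.02789472, -0.16993469],
       [ 0.16993204,  0.00248319, -0.98545266]]), 't': array([  12.86853145,  632.96789203, 1272.13209611])}
{'clock': 0.1, 'qpos': array([ 1.10322688,  0.62925551,  0.03846779,  1.51824556, -0.02699438,
        0.99629712, -0.0199898 ]), 'qd': array([-0.001866  , -0.00210623,  0.00094627, -0.00213866,  0.0011481 ,
        0.00078188, -0.0015943 ]), 'tau': array([ 2.00602692e-03, -5.64532614e+01,  1.23003434e+00, -1.93972760e+01,
        1.12286760e-02,  5.28804536e-03, -1.41543387e-05]), 'eef_pos': array([ 253.98180377, -597.73135369,  230.48743063]), 'tool_rot': array([-3.13990608e+00,  3.47851866e-05,  4.01764608e-01]), 'force': array([-0.05107931, -0.67606995,  0.16421213]), 'torque': array([ 0.02324601, -0.01798367,  0.01120522]), 'gripper_force': 0.0, 'width': 85.19710802815314} 18.700000000000003
```

View pics/scene0.png

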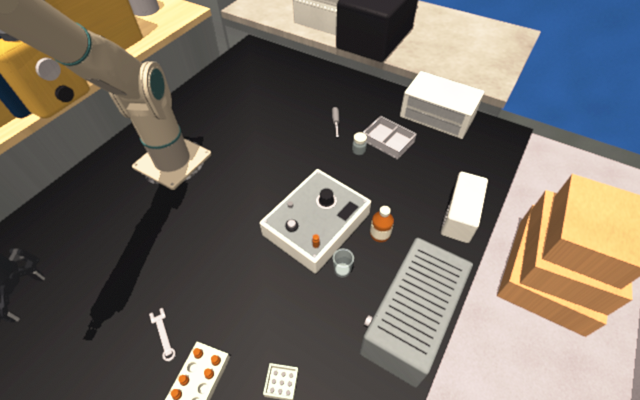

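View pics/top0.png

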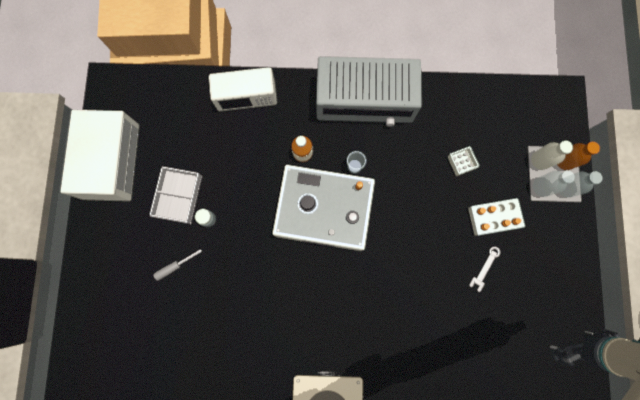

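The scene view shows the box with the dial near (326,197) and the button near (292,225). In the top view the dial is at (307,203), the button at (352,217), the plug at (332,232) and the vial at (360,185). I'll zoom in and measure next.

```bash
cat > h.py <<'E'
import numpy as np, cv2
from cell import ctrl
def ray(n,u,v):
    c=ctrl.calibration(n); R,t=np.array(c["R"]),np.array(c["t"])
    return -R.T@t, R.T@np.linalg.inv(c["mtx"])@[u,v,1]
def onplane(n,u,v,z):
    o,d=ray(n,u,v); return o+d*(z-o[2])/d[2]
def proj(n,X):
    c=ctrl.calibration(n); p=c["mtx"]@(c["R"]@np.array(X,float)+c["t"]); return p[:2]/p[2]
E
python3 - <<'E'
from h import *
a=cv2.imread("pics/top0.png"); b=cv2.imread("pics/scene0.png")
A=cv2.resize(a[155:255,265:385],None,fx=5,fy=5,interpolation=cv2.INTER_CUBIC); B=cv2.resize(b[160:280,250:380],None,fx=4.17,fy=4.17,interpolation=cv2.INTER_CUBIC)
cv2.imwrite("pics/topc.png",A); cv2.imwrite("pics/scenec.png",B)
# box outline in top view
m=((a.min(2)>110)*255).astype(np.uint8); m[:, :265]=0;m[:,385:]=0;m[:155]=0;m[255:]=0
k,_=cv2.findContours(m,0,2); c=max(k,key=cv2.contourArea)
P=np.array([onplane("top",u,v,80)[:2] for u,v in c[:,0]],np.float32)
r=cv2.minAreaRect(P); print(r); print(cv2.boxPoints(r))
# dark dial
for n,im,ro in(("top",a,(190,216,293,322)),("scene",b,(183,212,312,340))):
    s=im[ro[0]:ro[1],ro[2]:ro[3]].max(2)<75
    q=cv2.connectedComponentsWithStats(s.astype(np.uint8)); print(n,q[2].tolist(),(q[3]+[ro[2],ro[0]]).tolist())
E
```

```text
((607.4872436523438, 26.3175048828125), (280.9246520996094, 222.9315948486328), 82.17253875732422)
[[ 477.9304   -97.65552]
 [ 698.78485 -128.01666]
 [ 737.04407  150.29053]
 [ 516.18964  180.65167]]
top [[0, 0, 29, 26, 730], [8, 15, 13, 6, 24]] [[307.0082191780822, 202.32191780821918], [306.75, 207.91666666666666]]
scene [[0, 0, 28, 29, 614], [7, 6, 15, 17, 198]] [[325.32084690553745, 196.91205211726384], [326.05555555555554, 197.27272727272728]]
```

View pics/topc.png

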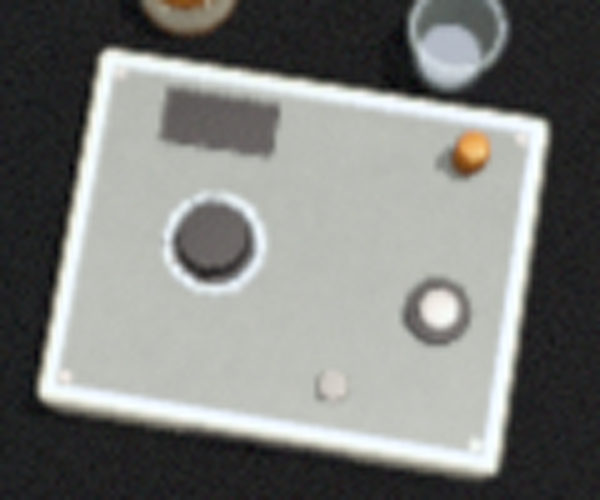

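View pics/scenec.png

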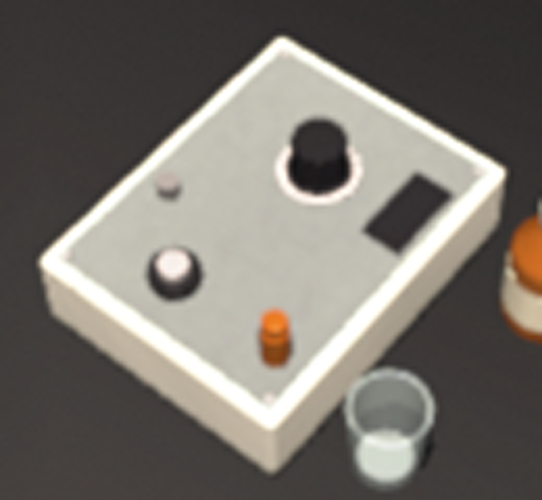

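The crops show the dial top centred at crop (214,238) in the top view and (320,135) in the scene view. The button cap is at (438,308) and (174,262), and the vial at (470,150), at the far right-hand corner.

Run:
```python
from h import *
T=lambda x,y:(265+(x+.5)/5-.5,155+(y+.5)/5-.5)
S=lambda x,y:(250+(x+.5)/4.17-.5,160+(y+.5)/4.17-.5)
def tri(p,q):
    o1,d1=ray("top",*p);o2,d2=ray("scene",*q)
    s=np.linalg.lstsq(np.c_[d1,-d2],o2-o1,rcond=None)[0]; a,b=o1+s[0]*d1,o2+s[1]*d2
    return (a+b)/2,np.linalg.norm(a-b)
for n,p,q,z in(("dial",T(214,238),S(320,135),118),("button",T(438,308),S(174,262),92),("plug",T(332,383),S(168,183),94),("vial",T(471,148),S(274,322),126)):
    print(n,tri(p,q),onplane("top",*p,z)[:2],onplane("scene",*q,z)[:2])
print("skirt",onplane("top",*T(214,243),84)[:2],onplane("scene",*S(318,169),85)[:2])
print("collar",onplane("top",*T(437,311),82)[:2],onplane("scene",*S(174,273),83)[:2])
y=np.deg2rad(-7.83);R=np.array([[np.cos(y),-np.sin(y)],[np.sin(y),np.cos(y)]])
for l in((0,50),(-20,-90),(-75,-35)): print(R@l+[608.5,26.3])
```

```text
dial (array([613.64737255,  76.28281538, 122.55533742]), np.float64(3.888400806857727)) [612.9032164   75.18544161] [613.14667815  80.89813683]
button (array([576.90071214, -58.86222199, 102.40306135]), np.float64(0.5882471865847081)) [578.52157077 -59.37159734] [572.16677701 -53.55259871]
plug (array([530.86478144,   2.3770842 ,  93.76077435]), np.float64(1.8977995191241612)) [531.53353267   3.03300843] [530.31933197   1.55101321]
vial (array([670.13432957, -75.55542335, 122.58229429]), np.float64(0.8399406365649429)) [669.72449352 -74.99357278] [671.01195246 -77.65039294]
skirt [615.46625286  76.3891298 ] [615.06688189  74.99350002]
collar [578.03089292 -59.48102479] [573.50849485 -56.67100119]
[615.31171541  75.83383221]
[576.42537938 -60.13621181]
[529.4310509    1.84389057]
```

Request:
{"fn": "carry_out", "kwargs": {"deltas": [0,0,7.67,0,0,0,-1,0,0,7.67,0,0,0,-1,0,0,7.68,0,0,0,-1,0,0,0,0.018,-0.034,0,-1,0,0,0,0.018,-0.034,0,-1,0,0,0,0.018,-0.034,0,-1,0,0,0,0.018,-0.034,0,-1,0,0,0,0.018,-0.034,0,-1,0,0,0,0.018,-0.034,0,-1,0,0,0,0.018,-0.034,0,-1,0,0,0,0.018,-0.034,0,-1,0,0,0,0.018,-0.034,0,-1]}}

```text
clock: 1.6
eef_pos: [416.6, -290.9, 231.1]
tool_rot: [-3.141, 0.0, 0.0]
force: [-0.1, -0.2, -0.6]
width: 85.5
gripper_force: 0.0
```

Request:
{"fn": "carry_out", "kwargs": {"deltas": [0,0,0,0.018,-0.033,0,-1,0,0,0,0.018,-0.033,0,-1,0,0,0,0.018,-0.033,0,-1,0,0,0,0.018,-0.033,0,-1,0,0,0,0.018,-0.033,0,-1,0,0,0,0.018,-0.033,0,-1,0,0,0,0.018,-0.033,0,-1,0,0,0,0.018,-0.033,0,-1,0,0,0,0.018,-0.033,0,-1,0,0,0,0.018,-0.035,0,-1,0,0,0,0.018,-0.035,0,-1,0,0,0,0,0,0,-1]}}

```text
clock: 3.1
eef_pos: [614.7, 79.4, 230.5]
tool_rot: [-3.139, 0.0, 0.006]
force: [-0.2, -0.3, -0.2]
width: 85.1
gripper_force: 0.0
```

```bash
python3 -c "
from cell import ctrl
s=ctrl.read_state();print(s['qpos'].round(3),s['eef_pos'],s['tool_rot'],s['torque'],s['force'])"
```

```text
[-0.242  0.587  0.113  1.61  -0.079  0.95  -1.666] [614.72230524  79.37709076 230.50344591] [-3.13920243e+00  2.52115361e-04  5.90385259e-03] [ 0.04672083  0.01666442 -0.01968448] [-0.23887768 -0.29403206 -0.17109826]
```

Request:
{"fn": "carry_out", "kwargs": {"deltas": [0,0,0,0,0.0034,0.025,-1,0,0,0,0,0,0.025,-1,0,0,0,0,0,0.025,-1,0,0,0,0,0,0.025,-1,0,0,0,0,0,0.02,-1,0,0,0,0,0,0.018,-1,0,0,0,0,0,0,-0.3,0,0,0,0,0,0,-0.1,0,0,0,0,0,0,-0.1,0,0,0,0,0,0,-0.1]}}

```text
clock: 4.35
eef_pos: [615.3, 74.1, 94.9]
tool_rot: [-3.138, -0.003, 0.001]
force: [-0.6, 5.1, 3.0]
width: 46.9
gripper_force: 2.8
```

```bash
cat > r.py <<'E'
from h import *
s=ctrl.read_state();print("q7 %.3f clock %.2f"%(s['qpos'][6],s['clock']),s['eef_pos'].round(1),"yaw %.2f deg"%np.rad2deg(s['tool_rot'][2]),"T",s['torque'].round(3),"F",s['force'].round(2),"w %.1f g %.1f"%(s['width'],s['gripper_force']))
E
python3 r.py; python3 r.py; python3 -c "
from h import *
b=ctrl.get_image('scene')[:,:,::-1]
cv2.imwrite('pics/s2.png',cv2.resize(b[120:260,250:400],None,fx=4,fy=4,interpolation=cv2.INTER_CUBIC))"
```

```text
q7 -1.642 clock 4.35 [615.3  74.1  94.9] yaw 0.09 deg T [1.229 0.082 0.059] F [-0.56  5.1   2.95] w 46.9 g 2.8
q7 -1.642 clock 4.35 [615.3  74.1  94.9] yaw 0.09 deg T [1.229 0.082 0.059] F [-0.56  5.1   2.95] w 46.9 g 2.8
```

View pics/s2.png

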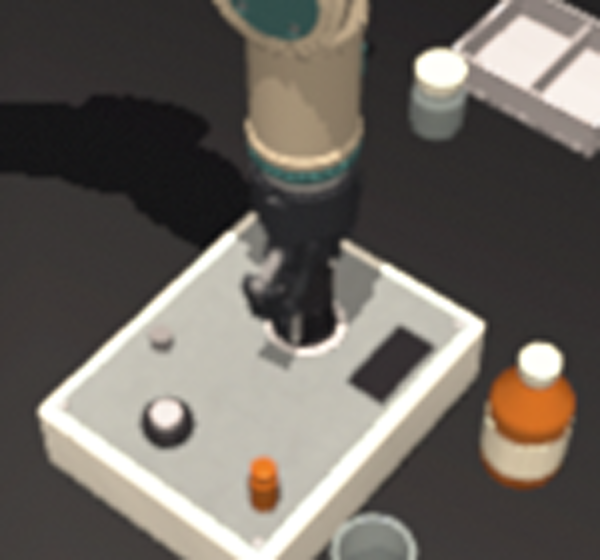

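The gripper straddles the dial at crop (305,310), with nothing else nearby. Only the +y finger is touching, so I'll shift +y by 2.5 mm and close gently.

Request:
{"fn": "carry_out", "kwargs": {"deltas": [0,0,0,0,-0.0024,0,-0.1,0,0,0,0,0,0,-0.1,0,0,0,0,0,0,0.0,0,0,0,0,0,0,0.0,0,0,0,0,0,0,0.0]}}

```text
clock: 5.03
eef_pos: [615.0, 76.2, 94.3]
tool_rot: [-3.139, -0.002, 0.001]
force: [0.0, 7.0, 5.3]
width: 42.7
gripper_force: 3.1
```

```bash
python3 r.py
```

```text
q7 -1.646 clock 5.03 [615.   76.2  94.3] yaw 0.07 deg T [1.389 0.067 0.046] F [0.02 7.02 5.27] w 42.7 g 3.1
```

Request:
{"fn": "carry_out", "kwargs": {"deltas": [0,0,0,0,-0.0008,0,0.0,0,0,0,0,0,0,0.1,0,0,0,0,0,0,0.1,0,0,0,0,0,0,0.1]}}

```text
clock: 5.52
eef_pos: [614.9, 76.6, 94.5]
tool_rot: [-3.139, -0.002, 0.001]
force: [-0.7, 5.8, 8.8]
width: 40.1
gripper_force: 59.5
```

```bash
python3 r.py
```

```text
q7 -1.647 clock 5.53 [614.9  76.6  94.5] yaw 0.05 deg T [1.405 0.197 0.034] F [-0.71  5.8   8.77] w 40.1 g 59.5
```

Request:
{"fn": "carry_out", "kwargs": {"deltas": [0,0,0,0,-0.0014,0,0.0,0,0,0,0,0,0,0.04,0,0,0,0,0,0,0.04,0,0,0,0,0,0,0.04]}}

```text
clock: 6.02
eef_pos: [614.6, 76.7, 93.8]
tool_rot: [-3.141, -0.001, 0.0]
force: [-0.4, 3.7, 5.8]
width: 41.5
gripper_force: 18.3
```

```bash
python3 r.py
```

```text
q7 -1.649 clock 6.03 [614.6  76.7  93.8] yaw 0.01 deg T [1.034 0.108 0.003] F [-0.41  3.65  5.75] w 41.5 g 18.3
```

Request:
{"fn": "carry_out", "kwargs": {"deltas": [0,0,-2,0,-0.0006,0,0.04,0,0,-3,0,0,0,0.04,0,0,-3,0,0,0,0.04,0,0,0,0,0,0,0.04]}}

```text
clock: 6.52
eef_pos: [614.6, 76.6, 93.9]
tool_rot: [-3.141, -0.001, 0.139]
force: [-0.3, 3.5, 6.8]
width: 41.4
gripper_force: 18.3
```

```bash
python3 r.py
```

```text
q7 -1.549 clock 6.53 [614.6  76.6  93.9] yaw 7.98 deg T [ 0.839  0.079 -0.145] F [-0.31  3.52  6.84] w 41.4 g 18.3
```

Request:
{"fn": "carry_out", "kwargs": {"deltas": [0,0,-2,0,0,0,0.04,0,0,-2,0,0,0,0.04,0,0,0,0,0,0,0.04]}}

```text
clock: 6.9
eef_pos: [614.6, 76.6, 93.9]
tool_rot: [3.142, -0.001, 0.21]
force: [-1.2, 3.3, 6.1]
width: 41.3
gripper_force: 18.3
```

```bash
python3 r.py
```

```text
q7 -1.498 clock 6.90 [614.6  76.6  93.9] yaw 12.02 deg T [0.787 0.143 0.074] F [-1.24  3.28  6.05] w 41.3 g 18.3
```

Request:
{"fn": "carry_out", "kwargs": {"deltas": [0,0,-3,0,0,0,0.04,0,0,-3,0,0,0,0.04,0,0,0,0,0,0,0.04]}}

```text
clock: 7.28
eef_pos: [614.7, 76.5, 93.9]
tool_rot: [3.142, -0.001, 0.314]
force: [-0.9, 3.2, 7.0]
width: 41.5
gripper_force: 18.4
```

```bash
python3 r.py
```

```text
q7 -1.422 clock 7.28 [614.7  76.5  93.9] yaw 18.00 deg T [0.803 0.16  0.005] F [-0.91  3.21  7.03] w 41.5 g 18.4
```

Request:
{"fn": "carry_out", "kwargs": {"deltas": [0,0,-3,0,0,0,0.04,0,0,-3,0,0,0,0.04,0,0,-2,0,0,0,0.04,0,0,0,0,0,0,0.04]}}

```text
clock: 7.78
eef_pos: [614.7, 76.4, 93.9]
tool_rot: [3.141, -0.001, 0.453]
force: [-1.1, 2.6, 5.7]
width: 41.4
gripper_force: 18.4
```

```bash
python3 r.py
```

```text
q7 -1.321 clock 7.78 [614.7  76.4  93.9] yaw 25.97 deg T [ 0.799  0.134 -0.109] F [-1.05  2.59  5.74] w 41.4 g 18.4
```

Request:
{"fn": "carry_out", "kwargs": {"deltas": [0,0,-3,0,0,0,0.04,0,0,-3,0,0,0,0.04,0,0,0,0,0,0,0.04]}}

```text
clock: 8.15
eef_pos: [614.7, 76.4, 93.8]
tool_rot: [3.141, -0.001, 0.559]
force: [-0.1, 3.6, 6.4]
width: 41.4
gripper_force: 18.4
```

```bash
python3 r.py
```

```text
q7 -1.244 clock 8.15 [614.7  76.4  93.8] yaw 32.01 deg T [0.784 0.154 0.04 ] F [-0.13  3.59  6.42] w 41.4 g 18.4
```

Request:
{"fn": "carry_out", "kwargs": {"deltas": [0,0,-4,0,0,0,0.04,0,0,-4,0,0,0,0.04,0,0,-2,0,0,0,0.04,0,0,0,0,0,0,0.04]}}

```text
clock: 8.65
eef_pos: [614.8, 76.3, 93.9]
tool_rot: [3.141, -0.001, 0.732]
force: [-1.0, 3.7, 6.8]
width: 41.4
gripper_force: 18.4
```

```bash
python3 r.py
```

```text
q7 -1.117 clock 8.65 [614.8  76.3  93.9] yaw 41.92 deg T [ 0.766  0.172 -0.298] F [-1.03  3.67  6.78] w 41.4 g 18.4
```

End stop felt: −0.298 N·m, against a peak of about 0.14 on a normal click. Now I'll go clockwise, checking the torque at each click.

Request:
{"fn": "carry_out", "kwargs": {"deltas": [0,0,4,0,0,0,0.04,0,0,4,0,0,0,0.04,0,0,0,0,0,0,0.04]}}

```text
clock: 9.02
eef_pos: [614.7, 76.4, 93.9]
tool_rot: [3.141, -0.001, 0.593]
force: [-1.0, 3.2, 6.9]
width: 41.6
gripper_force: 18.4
```

```bash
python3 r.py
```

```text
q7 -1.219 clock 9.03 [614.7  76.4  93.9] yaw 33.95 deg T [ 0.681  0.12  -0.019] F [-0.99  3.25  6.94] w 41.6 g 18.4
```

Request:
{"fn": "carry_out", "kwargs": {"deltas": [0,0,4,0,0,0,0.04,0,0,4,0,0,0,0.04,0,0,4,0,0,0,0.04,0,0,5,0,0,0,0.04,0,0,0,0,0,0,0.04]}}

```text
clock: 9.65
eef_pos: [614.6, 76.5, 93.8]
tool_rot: [3.141, -0.001, 0.296]
force: [-0.0, 3.4, 6.0]
width: 41.2
gripper_force: 18.4
```

```bash
python3 r.py
```

```text
q7 -1.435 clock 9.65 [614.6  76.5  93.8] yaw 16.95 deg T [ 0.796  0.124 -0.047] F [-0.04  3.37  5.98] w 41.2 g 18.4
```

Request:
{"fn": "carry_out", "kwargs": {"deltas": [0,0,0,0,0,0,0.04,0,0,0,0,0,0,0.04]}}

```text
clock: 9.9
eef_pos: [614.7, 76.5, 93.9]
tool_rot: [3.141, -0.001, 0.296]
force: [-0.5, 2.8, 5.8]
width: 41.4
gripper_force: 18.4
```

```bash
python3 r.py
```

```text
q7 -1.435 clock 9.90 [614.7  76.5  93.9] yaw 16.98 deg T [ 0.858  0.153 -0.018] F [-0.5   2.85  5.76] w 41.4 g 18.4
```

Request:
{"fn": "carry_out", "kwargs": {"deltas": [0,0,4,0,0,0,0.04,0,0,4,0,0,0,0.04,0,0,4,0,0,0,0.04,0,0,5,0,0,0,0.04,0,0,0,0,0,0,0.04,0,0,0,0,0,0,0.04]}}

```text
clock: 10.65
eef_pos: [614.6, 76.7, 93.8]
tool_rot: [-3.141, -0.001, -0.0]
force: [0.8, 3.6, 5.5]
width: 41.0
gripper_force: 18.4
```

```bash
python3 r.py
```

```text
q7 -1.650 clock 10.65 [614.6  76.7  93.8] yaw -0.01 deg T [0.943 0.08  0.011] F [0.76 3.64 5.52] w 41.0 g 18.4
```

Request:
{"fn": "carry_out", "kwargs": {"deltas": [0,0,4,0,0,0,0.04,0,0,4,0,0,0,0.04,0,0,4,0,0,0,0.04,0,0,5,0,0,0,0.04,0,0,0,0,0,0,0.04,0,0,0,0,0,0,0.04]}}

```text
clock: 11.4
eef_pos: [614.7, 76.8, 93.8]
tool_rot: [-3.141, -0.001, -0.297]
force: [-0.1, 4.4, 5.4]
width: 41.1
gripper_force: 18.4
```

```bash
python3 r.py
```

```text
q7 -1.865 clock 11.40 [614.7  76.8  93.8] yaw -17.01 deg T [ 0.936  0.019 -0.041] F [-0.06  4.43  5.37] w 41.1 g 18.4
```

Request:
{"fn": "carry_out", "kwargs": {"deltas": [0,0,4,0,0,0,0.04,0,0,4,0,0,0,0.04,0,0,5,0,0,0,0.04,0,0,5,0,0,0,0.04,0,0,0,0,0,0,0.04,0,0,0,0,0,0,0.04]}}

```text
clock: 12.15
eef_pos: [614.8, 77.0, 93.8]
tool_rot: [-3.141, -0.001, -0.611]
force: [0.3, 4.3, 4.6]
width: 41.4
gripper_force: 18.4
```

```bash
python3 r.py
```

```text
q7 -2.094 clock 12.15 [614.8  77.   93.8] yaw -35.00 deg T [ 0.957 -0.077  0.027] F [0.3  4.26 4.64] w 41.4 g 18.4
```

Click 4 is felt at yaw −35°: torque is near zero, and the clicks are spaced about 17.3° apart. I'll release gently and rise.

Request:
{"fn": "carry_out", "kwargs": {"deltas": [0,0,0,0,0,0,0.0,0,0,0,0,0,0,-0.1,0,0,0,0,0,0,-0.4,0,0,0,0,0,0,-1,0,0,0,0,0,0,-1,0,0,0,0,0,0,-1,0,0,0,0,0,-0.01,-1,0,0,0,0,0,-0.025,-1,0,0,0,0,0,-0.03,-1,0,0,0,0,0,-0.03,-1,0,0,0,0,0,-0.025,-1,0,0,0,0,0,0,-1]}}

```text
clock: 13.65
eef_pos: [615.8, 76.6, 216.1]
tool_rot: [-3.138, -0.004, -0.611]
force: [0.7, -0.3, 0.1]
width: 85.4
gripper_force: 0.0
```

Request:
{"fn": "carry_out", "kwargs": {"deltas": [0,0,-8.75,0,0,0,1,0,0,-8.75,0,0,0,1,0,0,-8.75,0,0,0,1,0,0,-8.75,0,0,0,1,0,0,0,-0.01,0.034,0,1,0,0,0,-0.01,0.034,0,1,0,0,0,-0.01,0.034,0,1,0,0,0,-0.0088,0.034,0,1,0,0,0,0,0,0.03,1,0,0,0,0,0,0.03,1,0,0,0,0,0,0.03,1,0,0,0,0,0,0,1]}}

```text
clock: 15.15
eef_pos: [573.0, -59.2, 120.8]
tool_rot: [-3.141, 0.006, -0.0]
force: [-0.4, -0.3, 0.2]
width: 0.1
gripper_force: 0.0
```

```bash
python3 r.py; python3 -c "
from h import *
for n,z in(('scene',(120,260,230,380)),('top',(150,260,270,400))):
    b=ctrl.get_image(n)[:,:,::-1]
    cv2.imwrite('pics/%s3.png'%n,cv2.resize(b[z[0]:z[1],z[2]:z[3]],None,fx=4,fy=4,interpolation=cv2.INTER_CUBIC))"
```

```text
q7 -1.401 clock 15.15 [573.  -59.2 120.8] yaw -0.00 deg T [-0.012  0.019 -0.019] F [-0.44 -0.27  0.16] w 0.1 g 0.0
```

View pics/scene3.png

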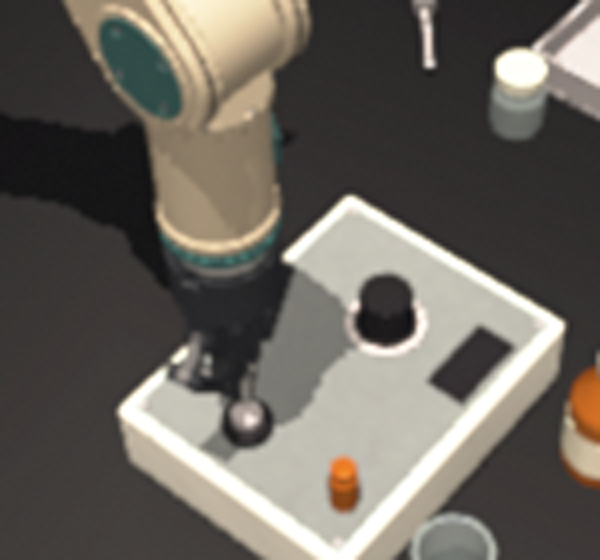

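The shut fingertips stand just above the button, near crop (247,400). The dial and vial haven't moved. Next I'll lower in small steps until contact.

Request:
{"fn": "carry_out", "kwargs": {"deltas": [0,0,0,0,0,0,1,0,0,0,0,0,0,1,0,0,0,0,0,0.006,1,0,0,0,0,0,0.006,1,0,0,0,0,0,0.006,1,0,0,0,0,0,0,1,0,0,0,0,0,0,1]}}

```text
clock: 16.12
eef_pos: [575.5, -59.5, 105.2]
tool_rot: [3.142, 0.0, -0.0]
force: [-0.5, -0.3, -0.5]
width: -0.3
gripper_force: 0.0
```

Request:
{"fn": "carry_out", "kwargs": {"deltas": [0,0,0,0.001,0,0.002,1,0,0,0,0,0,0.002,1,0,0,0,0,0,0.002,1,0,0,0,0,0,0,1,0,0,0,0,0,0,1]}}

```text
clock: 16.75
eef_pos: [576.8, -59.4, 99.6]
tool_rot: [3.142, -0.001, -0.0]
force: [0.8, -0.5, 2.4]
width: -0.2
gripper_force: 1.4
```

Request:
{"fn": "carry_out", "kwargs": {"deltas": [0,0,0,0,0,0.002,1,0,0,0,0,0,0.002,1,0,0,0,0,0,0.002,1,0,0,0,0,0,0,1,0,0,0,0,0,0,1]}}

```text
clock: 17.38
eef_pos: [576.9, -59.5, 95.8]
tool_rot: [-3.141, -0.002, -0.0]
force: [-4.5, 1.6, 22.5]
width: -0.2
gripper_force: 11.3
```

Request:
{"fn": "carry_out", "kwargs": {"deltas": [0,0,0,0,0,-0.004,1,0,0,0,0,0,-0.006,1,0,0,0,0,0,-0.02,1,0,0,0,0,0,-0.04,1,0,0,0,-0.02,0.02,-0.04,1,0,0,0,-0.03,0.04,-0.03,1,0,0,0,-0.03,0.04,0,1,0,0,0,-0.03,0.04,0,1,0,0,0,0,0.04,0,1,0,0,0,0,0,0,1,0,0,0,0,0,0,1]}}

```text
clock: 18.75
eef_pos: [466.0, -238.5, 232.7]
tool_rot: [-3.14, 0.002, 0.0]
force: [-0.5, 0.3, -0.5]
width: 0.1
gripper_force: 0.0
```

```bash
python3 r.py; python3 -c "
from h import *
b=ctrl.get_image('scene')[:,:,::-1]
cv2.imwrite('pics/s4.png',cv2.resize(b[120:300,240:420],None,fx=3,fy=3,interpolation=cv2.INTER_CUBIC))"
```

```text
q7 -1.055 clock 18.75 [ 466.  -238.5  232.7] yaw 0.02 deg T [0.069 0.008 0.004] F [-0.5   0.29 -0.5 ] w 0.1 g 0.0
```

View pics/s4.png

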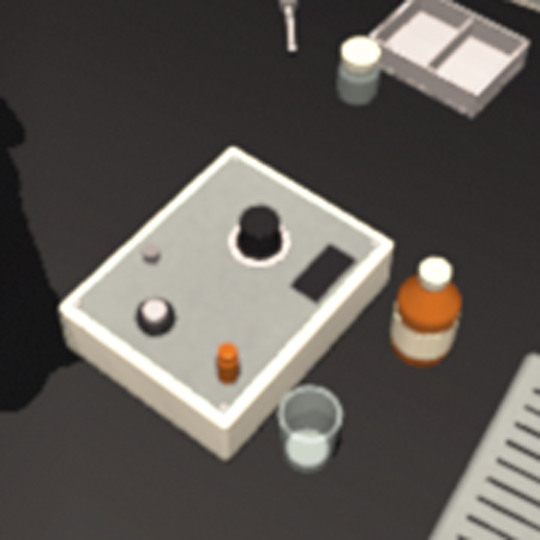

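The arm is clear and everything stands in place: vial at (228,363), bottle at (427,310), beaker at (308,425). The button at (155,312) is back out.

```bash
python3 -c "
from cell import ctrl
print(ctrl.finish_job())"
```

```text
the job is handed in; nothing more can be done
None
```

I turned the dial gently to its anticlockwise stop (peak reading 0.30 N·m, under the 0.4 limit), then clockwise four clicks by feel, then pushed the button down to its stop (22 N) and released it, and handed the job in at about 19 s with nothing else moved; no verdict came back.

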